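Pack the tiered lunch box

TASK

Pack the lunch box laid out in its wooden carrier: stand the tall round pot upright in the middle of the deepest tier, the square tin upright in the middle of the middle-depth tier and the low round pot upright in the middle of the shallowest tier, and lay the short cutlery case flat in the trough at the carrier's end, lengthwise and centred. Leave the extra-tall spice jar and the long case, which do not fit, standing and lying where they are.

Things in the scene. Friction and masses are not known exactly. Their poses are not given: they have to be found in the camera images.
- tier_deep: the deepest of three square open pale plastic lunch-box tiers: 70 mm high, 118 x 118 mm outside, walls and floor 3 mm thick. Origin: centre of its underside, 4 mm above the counter; inner floor 3 mm above the origin; z up, x and y along its sides. It cannot shift. The tiers stand in a row in the wooden carrier, 122 mm apart, in any order.
- tier_middle: the middle-depth of three square open pale plastic lunch-box tiers: 46 mm high, 118 x 118 mm outside, walls and floor 3 mm thick. Origin: centre of its underside, 4 mm above the counter; inner floor 3 mm above the origin; z up, x and y along its sides. It cannot shift. The tiers stand in a row in the wooden carrier, 122 mm apart, in any order.
- tier_shallow: the shallowest of three square open pale plastic lunch-box tiers: 28 mm high, 118 x 118 mm outside, walls and floor 3 mm thick. Origin: centre of its underside, 4 mm above the counter; inner floor 3 mm above the origin; z up, x and y along its sides. It cannot shift. The tiers stand in a row in the wooden carrier, 122 mm apart, in any order.
- trough (a point): cutlery trough at the right-hand (-y) end of the fixed wooden carrier (430 x 160 mm, rim 10 mm high) that holds the tiers. The point is the centre of the trough floor, 4 mm above the counter; x runs along the trough, y across it (+y to the tiers). Inside 148 mm long, 47 mm wide, walls 6 mm above its floor. The tier row is centred 211 mm away along +y.
- tall_pot: tall round steel snack pot, 46 mm diameter, 64 mm high, standing. Origin: centre of its underside, z up.
- square_tin: square steel tin, 46 x 46 mm, 36 mm high, standing. Origin: centre of its underside, z up, x and y along its sides.
- low_pot: low round steel dip pot, 52 mm diameter, 22 mm high. Origin: centre of its underside, z up.
- short_case: the short steel cutlery case, a bar-shaped box 124 mm long (x), 24 mm wide (y), 24 mm high, lying flat. Origin: centre of its underside, z up.
- jar: look-alike to leave: steel spice jar, 46 mm diameter like the tall pot but 105 mm high, too tall for any tier. Origin: centre of its underside, z up.
- long_case: look-alike to leave: steel case of the same section as the short one (24 x 24 mm) but 190 mm long (x), too long for the trough. Origin: centre of its underside, z up.
Mind the look-alikes: they are no part of the job. What is shaped like the tier_shallow but blue is not meant.

How it is judged:
At the end, for the whole second after the job is handed in: Tall pot, square tin, low pot upright (0.1 rad) on the floor of the deep, middle, shallow tier, within 15 mm of its centre; short case flat in the trough, within 15 mm of its centre and 0.2 rad of its line; jar upright, jar and long case within 15 mm of their start; all at rest (horizontal distance between tall_pot and tier_deep below 0.015 m and z of tall_pot in the frame of tier_deep below 0.01 m and angle between each of tall_pot, square_tin, low_pot, short_case, jar's own z axis and vertical below 0.1 rad and linear speed of each of tall_pot, square_tin, low_pot, short_case below 0.02 m/s and angular speed of each of tall_pot, square_tin, low_pot, short_case below 0.2 rad/s and horizontal distance between square_tin and tier_middle below 0.015 m and z of square_tin in the frame of tier_middle below 0.01 m and horizontal distance between low_pot and tier_shallow below 0.015 m and z of low_pot in the frame of tier_shallow below 0.01 m and x of short_case in the frame of trough between -0.015 and 0.015 m and y of short_case in the frame of trough between -0.015 and 0.015 m and z of short_case in the frame of trough below 0.004 m and angle between the x axis of short_case and the x axis of trough, either way round below 0.2 rad and distance of each of jar, long_case from where it was at the start of the episode below 0.015 m); the robot touches nothing.
It fails at once if the spice jar is shifted by more than 25 mm or tipped (distance of jar from where it was at the start of the episode above 0.025 m or angle between jar's own z axis and vertical above 0.3 rad).
It fails at once if the long case is shifted by more than 25 mm (distance of long_case from where it was at the start of the episode above 0.025 m).
It also fails if it takes over 99 s, if anything falls off the work surface, if the arm or the gripper's body presses on something with over 40 N, if the wrist force passes 120 N, or if a joint passes its speed limit or range.

ROBOT

A 6-joint arm with a two-finger parallel gripper is mounted at the origin on the work surface. World frame = base frame: x ahead of the robot, y to its left, z up, the work surface at z = 0. Lengths are in m, angles in rad, forces in N, time in s.
With the tool pointing down it reaches from about 0.325 to 0.9 m from the base axis. Payload 6.1 kg.
Tool frame: the origin (TCP) lies midway between the tips of the shut fingers; the grasp point (between the pads) lies 19 mm behind it; z points along the fingers, y is the line along which they close (so a half turn about z gives the same grasp; the last joint's range is limited). The gripper opens to 85 mm and grips with 20 to 120 N. Pads are 22 mm wide; open, the fingers measure 114 mm over their backs; the gripper's body (76 mm by 85 mm) begins 54 mm behind the grasp point. The pads swing forward as they close: fully open they stand 13 mm farther back than shut.
Start: joints at [1.178, 0.22, 1.526, -0, 1.395, -0.126], TCP at [0.165, 0.603, 0.231] pointing down, gripper open.
Joint ranges: [-2.98, 2.98], [-0.91, 2.08], [0.09, 2.57], [-1.24, 4.39], [0.2, 2.65], [-2.68, 2.68]. Speed limits (rad/s): [2.57, 2.57, 3.01, 3.14, 3.14, 3.14].

INTERFACE

Orientations are given as [roll, pitch, yaw] about the fixed x, y, z axes, in that order (R = Rz(yaw) Ry(pitch) Rx(roll)).
In Python, from plant import movep, move_l, set_joints, gripper_to, hold, inverse_kinematics, observe, get_image, get_calibration, Unreachable, job_done gives the robot as it stands. Calls block until the motion is done:
- movep(position, orientation): joint-space move of the TCP to a pose.
- move_l(position, feed=0.15, rotation=None, max_force=None): straight line of the TCP; rotation=None keeps the orientation; feed is the mean speed in m/s. With max_force (N) it stops when the force on the tool has changed by that much, and returns True; else False.
- set_joints(angles): joint-space move.
- gripper_to(opening, f_grip=None): finger opening in m; f_grip is the grip in N (None keeps the last); returns when the fingers have stopped.
- hold(seconds).
- inverse_kinematics(position, orientation): joint angles nearest the present ones, or None.
- observe(): the state.
- get_image(name): name is "scene" or "top"; returns (picture, depth): 400x640x3 uint8, red, green, blue; 400x640 float32, m along the optical axis (not along the pixel's ray), 0 where there is no reading.
- get_calibration(name): a dict with "intrinsics" (3x3 intrinsics, pixels), "world_from_camera" (4x4, takes a point from camera to world coordinates). Camera axes: x right, y down, z forward; pixel columns grow to the right and rows downward; lengths in m; the calibration is good to about 2 mm. A picture is of the moment at which its call begins. get_calibration takes no time and is no camera call.
A pose or a line that the arm cannot do raises Unreachable and nothing moves.
- job_done(): hands the job in; it is judged then, once.
The state is a dict: "time_s": time; "q": joint angles; "joint_velocities": joint speeds; "joint_torque": joint torques, N m; "eef_pos": TCP position; "tcp_rot": TCP orientation; "ft_force": force on the tool from outside, world axes, zero at the start; "torque": the same for the moment, N m; "opening": finger opening in m; "grasp_force": force on a finger pad.
Only numpy, scipy, OpenCV 4.12 (cv2) and the standard library are available. Lean on these libraries where they do the work, as an engineer would, in place of code of your own. Each camera call takes 0.05 s, during which the arm holds its last target. There are 200 camera calls.

## Working session

There is one attempt and no reset: what is moved stays moved. The work goes in short steps, each a Python script; the robot and the scene stay as the last script left them, time stands still between calls to the robot, and variables do not carry over. Pictures are saved under pics/ and viewed, at most 14 in all, crops included, and the job is handed in when it is done.

```bash
mkdir -p pics; ls; python3 - <<'E'
from plant import *
import cv2,numpy as np
for n in("top","scene"):
    p,d=get_image(n); cv2.imwrite(f"pics/{n}0.png",cv2.cvtColor(p,cv2.COLOR_RGB2BGR)); np.save(f"{n}0.npy",d); np.save(f"{n}0rgb.npy",p)
    c=get_calibration(n); print(n,np.round(c["intrinsics"],1).tolist(),np.round(c["world_from_camera"],3).tolist())
print(observe()["time_s"])
E
```

```text
pics
top [[491.6, 0.0, 314.3], [0.0, 491.6, 203.2], [0.0, 0.0, 1.0]] [[0.018, -0.985, 0.172, 0.229], [-1.0, -0.017, 0.007, 0.006], [-0.004, -0.173, -0.985, 1.394], [0.0, 0.0, 0.0, 1.0]]
scene [[387.5, 0.0, 325.4], [0.0, 387.5, 200.0], [0.0, 0.0, 1.0]] [[-0.859, 0.37, -0.352, 0.809], [0.511, 0.618, -0.598, 0.619], [-0.004, -0.694, -0.72, 0.795], [0.0, 0.0, 0.0, 1.0]]
0.1
```

View pics/top0.png

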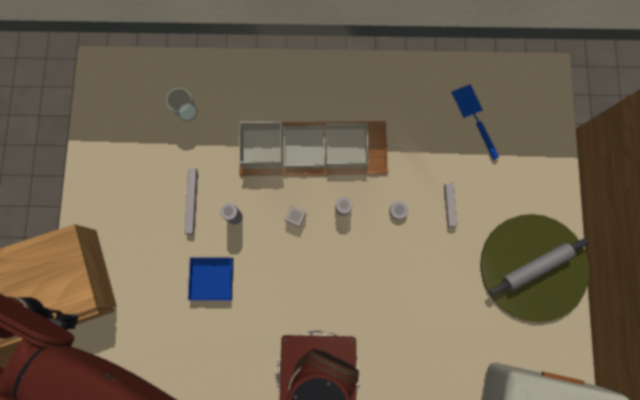

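View pics/scene0.png

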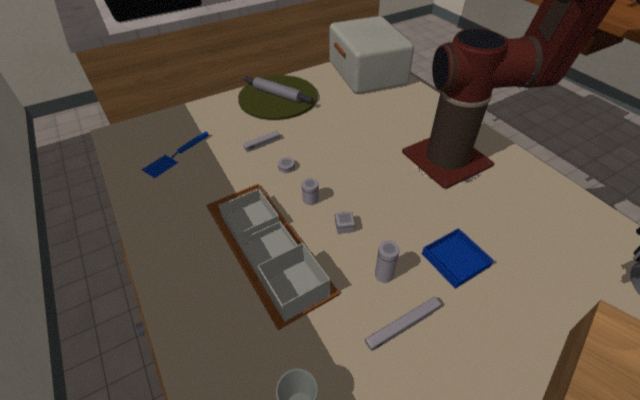

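Top view: left to right, long case (191,201), jar (230,213), square tin (295,216), tall pot (344,206), low pot (399,211), short case (451,204). The tiers are at (261,145), (304,148) and (347,146), the trough at (377,148). Next I measure them by depth and enlarge the crop.

```bash
cat > vis.py <<'E'
import cv2,numpy as np
from plant import get_image,get_calibration
def cloud(name,p,d):
    c=get_calibration(name);K=c["intrinsics"];T=np.array(c["world_from_camera"])
    v,u=np.mgrid[:400,:640]
    X=np.stack([(u-K[0][2])/K[0][0]*d,(v-K[1][2])/K[1][1]*d,d],-1)
    W=X@T[:3,:3].T+T[:3,3]; W[d==0]=np.nan
    return W
def ray(name,u,v,z):
    c=get_calibration(name);K=np.array(c["intrinsics"]);T=np.array(c["world_from_camera"])
    r=T[:3,:3]@np.linalg.solve(K,[u,v,1.]);o=T[:3,3]
    return (o+r*(z-o[2])/r[2])[:2]
E
python3 - <<'E'
from vis import *
np.set_printoptions(precision=4,suppress=True)
p=np.load("top0rgb.npy");d=np.load("top0.npy");W=cloud("top",p,d)
print("table z",np.nanmedian(W[230:260,300:420,2]))
boxes=dict(long_case=(178,165,205,240,.024),jar=(215,198,245,228,.105),tin=(282,203,310,232,.036),tall=(332,193,356,222,.064),low=(385,198,412,224,.022),short=(440,178,462,232,.024))
for n,(a,b,c,e,h) in boxes.items():
    z=W[b:e,a:c,2]; m=np.nan_to_num(z)>h-.008
    v,u=np.nonzero(m);u=u+a;v=v+b
    xy=np.array([ray("top",i,j,h) for i,j in zip(u,v)]).astype(np.float32)
    r=cv2.minAreaRect(xy)
    print(n,len(u),"px",u.mean().round(1),v.mean().round(1),"z",np.median(W[v,u,2]),"mean",xy.mean(0),"rect",np.array(r[0]),np.array(r[1]),round(r[2],1))
# tiers: floor & rim heights
for u in (261,304,347,377): print(u,W[150,u], W[140,u])
for r in (123,124,125,135,150,165,166,167): print(r,[int(1000*x) if x==x else -1 for x in W[r,236:392:2,2]])
b=cv2.cvtColor(p,cv2.COLOR_RGB2BGR)[110:245,170:470]
cv2.imwrite("pics/crop0.png",cv2.resize(b,(798,360),interpolation=cv2.INTER_CUBIC))
E
```

```text
table z -0.0004506946937066214
long_case 576 px 190.4 201.3 z 0.02333974483154022 mean [0.4682 0.3681] rect [0.4684 0.3678] [0.1875 0.0255] 0.2
jar 234 px 228.5 211.2 z 0.10482008777519125 mean [0.4287 0.2439] rect [0.4294 0.2438] [0.043  0.0454] 1.0
tin 272 px 295.2 215.9 z 0.035670850528645937 mean [0.4294 0.0695] rect [0.4294 0.0692] [0.0465 0.0465] 65.1
tall 216 px 343.9 205.1 z 0.06359266790049167 mean [ 0.4576 -0.0647] rect [ 0.4572 -0.0644] [0.0428 0.0453] 46.0
low 264 px 399.0 209.8 z 0.021458541268293274 mean [ 0.4539 -0.2227] rect [ 0.4539 -0.2233] [0.0506 0.05  ] 26.0
short 378 px 450.6 205.0 z 0.023202716316999994 mean [ 0.47   -0.3683] rect [ 0.4693 -0.3676] [0.1231 0.0271] 2.9
261 [0.6269 0.1756 0.0061] [0.6569 0.1766 0.0071]
304 [0.6275 0.0497 0.0111] [0.6591 0.0505 0.0066]
347 [ 0.6306 -0.0757  0.0075] [ 0.6607 -0.0754  0.0081]
377 [ 0.6328 -0.1634  0.0051] [ 0.663  -0.1635  0.0054]
123 [0, -6, 70, 74, 71, 68, 70, 68, 70, 73, 66, 68, 72, 75, 67, 73, 68, 68, 72, 70, 69, 65, 74, 9, 13, 7, 8, 10, 15, 16, 13, 11, 9, 16, 6, 12, 11, 7, 17, 4, 9, 10, 7, 12, 13, 9, 7, 10, 6, 
[... 1378 characters left out ...]
2, 35, 30, 28, 33, 26, 28, 31, 29, 31, 32, 24, -1, 26, -1, 31, 25, 25, 12, 4, 5, 4, 5, 5, -2, 6, 6, 12, -1, -2]
166 [-3, -1, 6, 31, 35, 34, 31, 32, 29, 34, 26, 32, 28, 30, 29, 31, 31, 30, 23, 26, 29, 29, 30, 28, 29, 26, 28, 29, 28, 32, 26, 24, 25, 28, 26, 27, 22, 21, 23, 21, 21, 22, 25, 21, 23, 0, 24, 22, 19, 15, 20, 23, 20, 22, 23, 22, 17, 20, 21, 22, 9, 19, 15, 16, 23, 15, 9, -2, 0, 0, 4, 3, 3, 3, -2, 8, 0, 0]
167 [0, -1, 9, 22, 22, 19, 27, 23, 26, 24, 19, 19, 18, 17, 20, 20, 19, 14, 18, 14, 22, 19, 19, 16, 22, 23, 13, 13, 14, 17, 18, 16, 16, 20, 16, 14, 12, 18, 11, 9, 9, 10, 13, 10, 8, 1, 13, 4, 7, 4, 8, 9, 1, 12, 11, 8, 0, 9, 2, 7, 4, 2, 5, 8, 5, 9, 11, 6, 5, 2, 5, 2, 6, 3, 8, 12, 1, -6]
```

View pics/crop0.png

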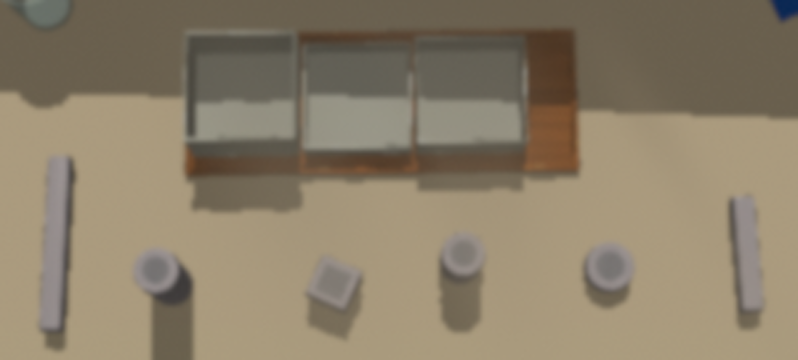

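Depth rims: left tier is about 70 mm (deep), centre about 28 (shallow), right about 46 (middle). The right-hand short bar is 123 mm long (the short case), the left one 188 mm (long case). The round top at (344,205), 64 mm high, is the tall pot; (228,211) at 105 mm is the jar. Now the carrier fit.

```bash
python3 - <<'E'
from vis import *
from plant import observe
np.set_printoptions(precision=4,suppress=True)
p=np.load("top0rgb.npy");d=np.load("top0.npy");W=cloud("top",p,d)
hsv=cv2.cvtColor(p,cv2.COLOR_RGB2HSV)
sub=np.zeros((400,640),bool);sub[112:185,232:395]=1
m=sub&(hsv[...,1]>125)
print(hsv[140,377],hsv[165,377],hsv[230,377],hsv[120,420])
v,u=np.nonzero(m)
xy=np.array([ray("top",i,j,.01) for i,j in zip(u,v)]).astype(np.float32)
print("carrier",len(u),cv2.minAreaRect(xy), u.min(),u.max(),v.min(),v.max())
yaw=[]
for n,z,a,b in(("deep",.074,236,283),("mid",.05,326,371)):
    q=sub.copy();q[:,:a]=0;q[:,b:]=0
    q&=np.abs(W[...,2]-z)<.012
    v,u=np.nonzero(q);xy=np.array([ray("top",i,j,z) for i,j in zip(u,v)]).astype(np.float32)
    print(n,cv2.minAreaRect(xy),xy.min(0),xy.max(0))
# tiers by colour (low saturation)
m2=sub&(hsv[...,1]<70)
n,l,s,c=cv2.connectedComponentsWithStats(m2.astype(np.uint8))
print([ (list(s[i]),c[i]) for i in range(1,n) if s[i,4]>100])
P=W[178:232,440:462];k=np.nan_to_num(P[...,2])>.016;q=P[k][:,:2];q=q-q.mean(0);e=np.linalg.svd(q,full_matrices=False)[2][0];print("case dir",np.degrees(np.arctan2(e[1],e[0])))
s=observe();print(s["tcp_rot"],s["opening"])
E
```

```text
[ 13 135  87] [ 13 149 125] [ 20  66 169] [ 19  68 105]
carrier 928 ((0.6339246034622192, 0.02340264618396759), (0.15446554124355316, 0.4247831106185913), 1.7283353805541992) 240 386 122 174Traceback (most recent call last):
  File "<stdin>", line 16, in <module>
  File "vis.py", line 10, in ray
    c=get_calibration(name);K=np.array(c["intrinsics"]);T=np.array(c["world_from_camera"])
ValueError: time passes only in moves, steps and waits
```

```bash
cat > vis.py <<'E'
import cv2,numpy as np
from functools import lru_cache
from plant import get_image,get_calibration
@lru_cache
def cal(name):
    c=get_calibration(name);return np.array(c["intrinsics"]),np.array(c["world_from_camera"])
def cloud(name,d):
    K,T=cal(name);v,u=np.mgrid[:400,:640]
    X=np.stack([(u-K[0][2])/K[0][0]*d,(v-K[1][2])/K[1][1]*d,d],-1)
    W=X@T[:3,:3].T+T[:3,3]; W[d==0]=np.nan
    return W
def ray(name,u,v,z):
    K,T=cal(name);r=T[:3,:3]@np.linalg.solve(K,[u,v,1.]);o=T[:3,3]
    return (o+r*(z-o[2])/r[2])[:2]
E
python3 - <<'E'
from vis import *
from plant import observe
np.set_printoptions(precision=4,suppress=True)
p=np.load("top0rgb.npy");d=np.load("top0.npy");W=cloud("top",d)
hsv=cv2.cvtColor(p,cv2.COLOR_RGB2HSV)
sub=np.zeros((400,640),bool);sub[112:185,232:395]=1
for n,z,a,b in(("deep",.074,236,283),("mid",.05,326,371)):
    q=sub.copy();q[:,:a]=0;q[:,b:]=0
    q&=np.abs(W[...,2]-z)<.012
    v,u=np.nonzero(q);xy=np.array([ray("top",i,j,z) for i,j in zip(u,v)]).astype(np.float32)
    print(n,cv2.minAreaRect(xy),xy.min(0),xy.max(0))
# tier floors / rim bounds along rows via 3D points
Q=W[(W[...,2]>.055)&sub];print("deep3d",cv2.minAreaRect(Q[:,:2].astype(np.float32)))
# brown edge lines: trough right edge and bottom front edge
m=sub&(hsv[...,1]>110)
for r in range(126,172,6): u=np.nonzero(m[r])[0].max();print("R",r,ray("top",u+.5,r,.01))
for c in range(250,384,16): v=np.nonzero(m[:,c])[0].max();print("F",c,ray("top",c,v+.5,.005))
P=W[178:232,440:462];k=np.nan_to_num(P[...,2])>.016;q=P[k][:,:2];q=q-q.mean(0);e=np.linalg.svd(q,full_matrices=False)[2][0];print("case dir",np.degrees(np.arctan2(e[1],e[0])))
s=observe();print(s["tcp_rot"],s["opening"])
E
```

```text
deep ((0.6293975710868835, 0.17114107310771942), (0.1186685785651207, 0.11910144984722137), 0.9590089321136475) [0.5691 0.1106] [0.6896 0.2314]
mid ((0.6363303661346436, -0.07265326380729675), (0.11765438318252563, 0.11841209977865219), 0.9595559239387512) [ 0.5766 -0.1325] [ 0.696  -0.0127]
deep3d ((0.63212651014328, 0.05111020803451538), (0.12009531259536743, 0.36114099621772766), 0.7474108338356018)
R 126 [ 0.7047 -0.1852]
R 132 [ 0.6864 -0.188 ]
R 138 [ 0.6681 -0.1878]
R 144 [ 0.6499 -0.1877]
R 150 [ 0.6318 -0.1905]
R 156 [ 0.6138 -0.1904]
R 162 [ 0.5958 -0.1902]
R 168 [ 0.5779 -0.1901]
F 250 [0.5531 0.205 ]Traceback (most recent call last):
  File "<stdin>", line 17, in <module>
    return umr_maximum(a, axis, None, out, keepdims, initial, where)
ValueError: zero-size array to reduction operation maximum which has no identity
```

```bash
cat > rob.py <<'E'
from plant import *
import numpy as np
from math import pi
H=0.21
def rot(yaw): return [pi,0,yaw]
def pick(xy,yaw,zt,width,f=50):
    "descend over xy, grip `width` with TCP at zt above the counter, lift"
    gripper_to(min(width+.028,.085))
    if observe()["eef_pos"][2]<H-.01: move_l([*observe()["eef_pos"][:2],H],feed=.3)
    movep([*xy,H],rot(yaw))
    move_l([*xy,zt+.05],feed=.3)
    print("touch",move_l([*xy,zt],feed=.08,max_force=15))
    gripper_to(max(width-.012,0),f_grip=f)
    s=observe();print("grip",round(s["opening"],4),s["grasp_force"],s["eef_pos"])
    move_l([*xy,H],feed=.2)
    s=observe();print("lift",round(s["opening"],4),s["grasp_force"],round(s["time_s"],1))
def place(xy,yaw,zt,width,extra=.018):
    p=observe()["eef_pos"]
    move_l([*xy,H],feed=.25,rotation=rot(yaw))
    move_l([*xy,zt+.03],feed=.2)
    print("touch",move_l([*xy,zt],feed=.04,max_force=8),observe()["eef_pos"])
    hold(.2); gripper_to(width+extra); hold(.2)
    move_l([*xy,H],feed=.2)
    print("t",round(observe()["time_s"],1))
DEEP=(.6294,.1711);MID=(.6363,-.0727);SHAL=(.6329,.0492);TR=(.6389,-.1617);CY=.0283
E
python3 - <<'E'
from rob import *
print(observe()["tcp_rot"])
for q in [(.4575,-.0645),(.454,-.223),(.429,.069),(.6294,.1711),(.6389,-.1617)]: print(inverse_kinematics([*q,.03],rot(0)) is not None, end=" ")
pick((.4575,-.0645),0,.025,.046)
E
```

```text
[-3.13984330e+00 -2.22616943e-04  2.87476963e+00]
True True True True True touch False
grip 0.0448 50.98729491233826 [ 0.45830882 -0.06474065  0.02581249]
lift 0.0448 51.08216464519501 5.8
```

```bash
python3 - <<'E'
from rob import *
place(DEEP,CY,.032,.046)
pick((.4293,.0693),np.radians(-24.9),.008,.046)
E
```

```text
touch True [0.62861481 0.17098851 0.03292151]
t 10.4
touch False
grip 0.0454 51.98280215263367 [0.43030564 0.06931422 0.0089194 ]
lift 0.0453 51.23254179954529 14.6
```

```bash
python3 - <<'E'
from rob import *
place(MID,CY,.015,.046)
pick((.4539,-.223),0,.001,.052)
from vis import *
p,d=get_image("top");b=cv2.cvtColor(p,cv2.COLOR_RGB2BGR)
cv2.imwrite("pics/t1.png",cv2.resize(b[110:245,170:470],(798,360),interpolation=cv2.INTER_CUBIC))
E
```

```text
touch True [ 0.63554995 -0.0725425   0.01596023]
t 19.2
touch False
grip 0.0503 52.03388750553131 [ 0.45468521 -0.22354202  0.00200835]
lift 0.0503 51.90258085727692 23.5
```

View pics/t1.png

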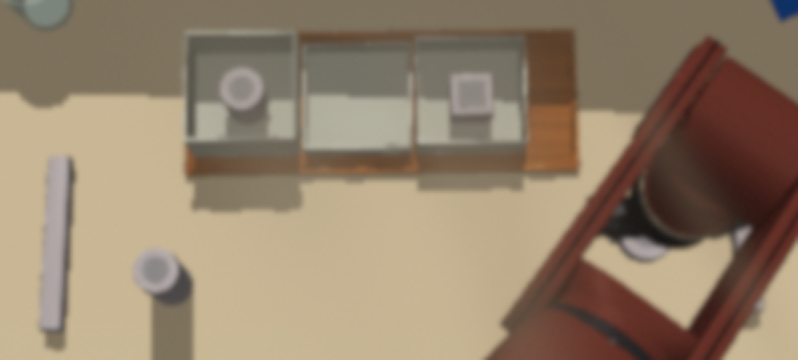

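The top picture shows the tall pot upright in the left tier (242,90) and the tin upright in the right tier (471,94). The low pot is in the gripper.

```bash
python3 - <<'E'
from rob import *
place(SHAL,CY,.008,.052)
pick((.4697,-.368),np.radians(2.9),.010,.024,60)
E
```

```text
touch True [0.63215217 0.04923763 0.00906405]
t 28.6
touch False
grip 0.0224 60.975379943847656 [ 0.47029888 -0.36859393  0.01099773]
lift 0.0222 60.38304805755615 33.5
```

```bash
python3 - <<'E'
from rob import *
place((TR[0],TR[1]-.007),CY,.0135,.024,extra=.010)
movep([.45,-.3,.3],rot(0))
from vis import *
p,d=get_image("top");b=cv2.cvtColor(p,cv2.COLOR_RGB2BGR)
cv2.imwrite("pics/t2.png",cv2.resize(b[110:245,170:470],(798,360),interpolation=cv2.INTER_CUBIC))
p2,_=get_image("scene");cv2.imwrite("pics/s2.png",cv2.resize(cv2.cvtColor(p2,cv2.COLOR_RGB2BGR)[170:330,190:440],(750,480)))
W=cloud("top",d)
for n,c,z,w in(("deep",DEEP,.071,.045),("mid",MID,.043,.045),("shal",SHAL,.029,.045),("tr",TR,.028,.025)):
    L=.08 if n=="tr" else w
    m=(abs(W[...,0]-c[0])<L)&(abs(W[...,1]-c[1])<w)&(W[...,2]>z-.011)
    v,u=np.nonzero(m);xy=np.array([ray("top",i,j,z) for i,j in zip(u,v)]).astype(np.float32)
    print(n,len(u),np.round(xy.mean(0)-c,4),np.round(np.median(W[m][:,2]),4),cv2.minAreaRect(xy))
E
```

```text
touch True [ 0.63827565 -0.16843079  0.01501124]
t 38.1
deep 217 [-0.0028 -0.002 ] 0.0709 ((0.626359224319458, 0.1691063642501831), (0.04699987918138504, 0.04382979869842529), 45.39327621459961)
mid 269 [-0.0036 -0.0001] 0.0429 ((0.6321761608123779, -0.07340840995311737), (0.047230228781700134, 0.0457647480070591), 0.9451838731765747)
shal 260 [-0.0025 -0.0012] 0.029 ((0.6298764944076538, 0.047926176339387894), (0.050689272582530975, 0.04897865280508995), 1.0517101287841797)
tr 364 [-0.0018 -0.0065] 0.0272 ((0.6371206045150757, -0.16820384562015533), (0.12269528210163116, 0.02507469803094864), 2.0102713108062744)
```

View pics/t2.png

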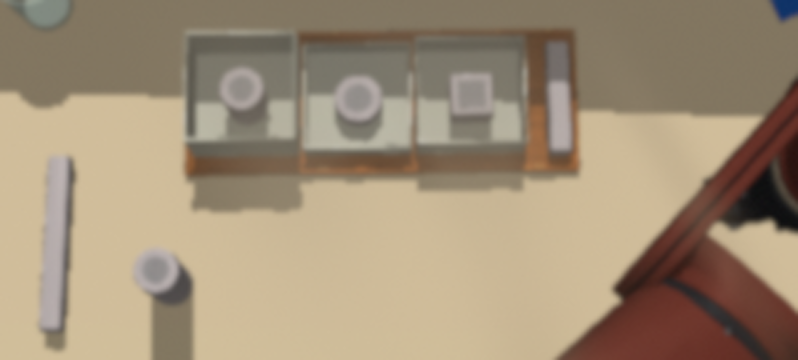

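View pics/s2.png

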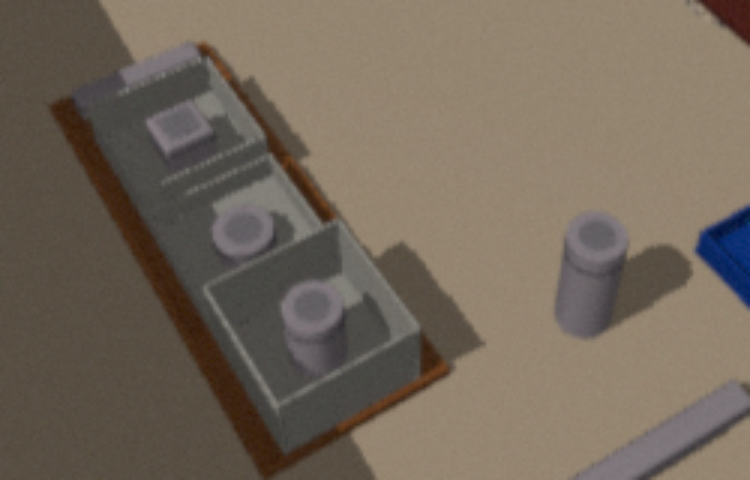

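Both views show everything seated: pots at (242,90) and (358,98), tin at (471,94), case at (558,97) in the top crop. The offsets from centre are at most 7 mm, and the jar and long case have not moved.

```bash
python3 -c "
from plant import *
hold(.3);print(job_done(),observe()['time_s'])"
```

```text
the job is handed in; nothing more can be done
the job is handed in; nothing more can be done
```

The lunch box is packed and handed in at about 40 s: by camera, all four items are flat or upright and within about 7 mm of centre, and the jar and long case look unmoved; no verdict came back.

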